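# Reset the tripped control unit with the hanging reset pin

### The job

The control unit with the red lamp has tripped. Lift the reset pin with the orange grip up and off the hook it hangs on, reach its tip down through the round aperture in the top of the red-lamp unit and press the recessed reset button fully down without forcing it; finish while still gripping the pin and holding the button down. Do not press the button of the green-lamp unit, and leave the other things on the bench where they are.

Things in the scene. Friction and masses are not known exactly. Their poses are not given: they have to be found in the camera images.
- reset_pin: reset pin, loose, about 90 g, hanging upright on the hook. Origin: middle of its orange grip; z up along the pin; axes about the stand's. Grip: block 16 (x) x 30 (y) x 44 (z) mm, free on both y sides. Below it a steel blade 6 mm thick (x), 30 wide (y), from z -22 to -72 mm, then a collar 12 mm in diameter to z -78 and a round shank 6 mm in diameter to the tip at z -165.
- pin_eye (a point): centre of the closed rectangular eye that goes through the pin's blade along x, 50 mm below the middle of the grip: 19 mm wide (y), 32 mm high (z -34 to -66 mm of the pin). The pin hangs by the eye's upper edge.
- pin_tip (a point): the pin's rounded tip, 165 mm below the middle of its grip
- hook_stand: hook stand, fixed. Origin on the bench below the hook's slot, z up. Dark base plate 10 mm thick, x -40 to +90 mm, y -50 to +50. Post at x +65 mm, 30 mm wide, 180 high, carries a flat steel hook whose free end points to the stand's -x. To come off, the pin is lifted 12 to 22 mm (best 17), so that the hook's lip can pass through the eye, then moved 40 mm or more along the stand's -x.
- hook_slot (a point): top of the hook's strap (12 mm wide, 6 thick), 180 mm above the bench, where the pin hangs; axes of the stand. The lip at the free end, 10 to 14 mm towards -x, stands up 10 mm above the strap; a stop rib 4 mm high stands 9 to 13 mm towards +x.
- unit_red: control unit with a red lamp (the tripped one), fixed: grey box 90 (x) x 76 (y) x 70 (z) mm on a 102x86x8 mm dark foot, black front panel at -x, green terminals at +x. Origin: centre of its underside, z up. On top: the red lamp 28 mm towards -x, a round aperture 16 mm in diameter 12 mm towards +x. The two units may swap left and right.
- unit_green: control unit with a green lamp (leave alone), fixed: grey box 90 (x) x 76 (y) x 70 (z) mm on a 102x86x8 mm dark foot, black front panel at -x, green terminals at +x. Origin: centre of its underside, z up. On top: the green lamp 28 mm towards -x, a round aperture 16 mm in diameter 12 mm towards +x. The two units may swap left and right.
- aperture_red (a point): centre of the mouth of the red-lamp unit's aperture, 70 mm above the bench, axes of the unit. The hole goes straight down; the flat white top of the button, 13 mm in diameter, lies 35 mm below the mouth (world height 35 mm).
- button_red (a joint): the red-lamp unit's recessed reset button: 0 = up, grows as it is pressed down, 0.007 m = fully down on its stop. Sprung: about 1.5 N at the start of travel, 5 N fully down; springs back when let go.
- button_green (a joint): the same button of the green-lamp unit; must stay up (0)
- flux_pot: white pot with a black lid, 60 mm across, 36 mm high, loose bystander; leave it where it is. Origin at the centre of its underside.
- tape_black: roll of black tape lying flat, 51x48x19 mm, loose bystander; leave it where it is. Origin at the centre of its underside.
- terminal_green: green terminal block, 47x12x39 mm, loose bystander; leave it where it is. Origin at the centre of its underside.
- relay_1: beige relay, 52x28x31 mm, loose bystander; leave it where it is. Origin at the centre of its underside.

How it is judged:
By the outcome, as a careful person would: the job done as asked, in the order asked, and still so for the second after the job is handed in, while the arm keeps its last pose, push and grip.
It also fails if it takes over 40 s, if anything falls off the work surface, if the arm or the gripper's body presses on something with over 40 N, if the wrist force passes 120 N, or if a joint passes its speed limit or range.

### The arm

A 6-joint arm with a two-finger parallel gripper is mounted at the origin on a cart in front of the work surface, level with it; the furniture and walls round the work are solid. World frame = base frame: x ahead of the robot, y to its left, z up, the work surface at z = 0. Lengths are in m, angles in rad, forces in N, time in s.
With the tool pointing down it reaches from about 0.325 to 1 m from the base axis. Payload 5.1 kg.
Tool frame: the origin (TCP) lies midway between the tips of the shut fingers; the grasp point (between the pads) lies 19 mm behind it; z points along the fingers, x is the direction in which the jaws open and shut, and the axes are right-handed (so a half turn about z gives the same grasp; the last joint's range is limited). The gripper opens to 85 mm and grips with 20 to 120 N. Pads are 22 mm wide; open, the fingers measure 114 mm over their backs; the gripper's body (76 mm by 85 mm) begins 54 mm behind the grasp point. The pads swing forward as they close: fully open they stand 13 mm farther back than shut.
Start: joints at [-0.083, 0.124, 1.65, -0, 1.367, -0.083], TCP at [0.65, -0, 0.231] pointing down, gripper open.
Joint ranges: [-2.61, 2.61], [-1.02, 2.33], [0.03, 2.71], [-1.35, 4.49], [0.32, 2.68], [-2.91, 2.91]. Speed limits (rad/s): [2.57, 2.57, 3.14, 3.14, 3.14, 3.14].

### API

Orientations are given as a unit quaternion [w, x, y, z].
In Python, from bench import r gives the robot as it stands.
- The arm moves only by the shell command python3 -m creep 'ROWS' [FORCE]. ROWS is JSON, a list of rows, each a list of 7 numbers: the opening, from 0 (shut) to 1 (fully open), then the shift along the tool's x, y, z in mm, then the turn, a rotation vector about the tool's x, y, z in degrees. In form: [[jaw, tx, ty, tz, ax, ay, az], ...]. A call has 1 to 20 rows; each row shifts and turns the commanded pose from where the row before left it, along the tool's axes as they then stand; what a row does not reach is not made up. A row lasts 1/8 s, in which the tool goes at most 62.5 mm and 10.7 degrees, less where a joint would pass 70% of its speed; a pose out of reach is approached as far as the arm can. A call is refused whole if a number of a shift passes 62.5 or a number of a turn 10.7, either way. A call with a gripper value outside its range is refused whole. The fingers move at their own pace and stop on an object; FORCE is the grip in N (left out, the last holds). Time passes only in rows, so rows that do not move let the fingers close. It gives the time, the measured TCP pose, the force and the opening at its end, in the units of the state.
- r.get_obs(): the state, without advancing time (a new reading comes with each control period).
- r.capture(name): name is "scene" or "side" or "wrist"; returns a dict with "frame" (400x640x3 uint8, red, green, blue), "intrinsics" (3x3 intrinsics, pixels), "rvec" (rotation vector, rad) and "tvec" (3), from world to camera coordinates, as OpenCV has them. Camera axes: x right, y down, z forward; pixel columns grow to the right and rows downward; lengths in m; the calibration is good to about 2 mm. A picture is of the moment at which its call begins. There is no depth.
- r.job_done(): hands the job in, once; it reports no verdict.
Trained networks look in a picture, given as the dict that the camera call returned (one of the last four; its "shot" number tells which), for a name from the list of things; names that differ only in an ending like _2 or _b are one class to them, and where a whole thing is asked for, a point or a joint stands for the part that bears it (a point fixed in the world has none). Each returns a list of dicts, best first, with "confidence" (0 to 1); they miss things now and then, are a little off and sometimes report something else, mostly with a low value. They report only what shows in the picture. A call takes as long as a camera call.
- r.find_in(picture, label): "at" ([x, y, z] in m, in world coordinates, good to about 4 mm: the middle of the surface that is visible of it).
- r.trace(picture, label): "pixels" (400x640 bool, what is visible of it).
- r.spot_point(picture, label): "at" ([x, y, z] in m, in world coordinates, good to about 4 mm: a listed point, or the origin of a listed thing).
The state is a dict: "time": time; "qpos": joint angles; "qd": joint speeds; "joint_torque": joint torques, N m; "tool_pos": TCP position; "orientation": TCP orientation; "wrist_force": force on the tool from outside, world axes, zero at the start; "torque": the same for the moment, N m; "finger_gap": opening from 0.0 (shut) to 1.0 (fully open).
Only numpy, scipy, OpenCV 4.12 (cv2) and the standard library are available. Lean on these libraries where they do the work, as an engineer would, in place of code of your own. Each camera call takes 0.05 s, during which the arm holds its last target. There are 200 camera calls.

## Working session

There is one attempt and no reset: what is moved stays moved. The work goes in short steps, Python scripts to look and compute and a shell command to move; the robot and the scene stay as the last step left them, time stands still between calls to the robot, and variables do not carry over. Pictures are saved under pics/ and viewed, and the job is handed in when it is done.

```bash
mkdir -p pics; ls; python3 - <<'E'
from bench import r
import cv2
o=r.get_obs();print(o['time'],o['tool_pos'],o['orientation'],o['wrist_force'],o['finger_gap'])
for n in("scene","side"):
    p=r.capture(n);cv2.imwrite(f'pics/{n}0.png',p['frame'][:,:,::-1])
    for l in("hook_slot","pin_eye","pin_tip","reset_pin","aperture_red","unit_red","unit_green","hook_stand","flux_pot","tape_black","terminal_green","relay_1"):
        print(n,l,[( [round(float(v),3) for v in d['at']],round(d['confidence'],2)) for d in r.spot_point(p,l)[:2]])
E
```

```text
pics
0.0 [6.49377244e-01 2.38689403e-05 2.30046630e-01] [-8.18490707e-05  9.99999440e-01  1.48670677e-05 -1.05534745e-03] [-1.02298936  0.13832765  0.06132734] 0.9999884251519688
scene hook_slot [([0.485, 0.22, 0.177], 0.83)]
scene pin_eye [([0.493, 0.216, 0.165], 0.94)]
scene pin_tip [([0.49, 0.218, 0.047], 0.84), ([0.467, -0.03, 0.072], 0.56)]
scene reset_pin [([0.49, 0.222, 0.216], 0.6)]
scene aperture_red [([0.465, -0.033, 0.07], 0.6), ([0.485, 0.222, 0.179], 0.17)]
scene unit_red [([0.454, -0.035, 0.001], 0.88)]
scene unit_green [([0.54, -0.277, 0.002], 0.68)]
scene hook_stand [([0.488, 0.221, -0.003], 0.89), ([0.49, 0.216, 0.044], 0.71)]
scene flux_pot [([0.669, -0.068, 0.0], 0.64)]
scene tape_black [([0.383, 0.103, -0.003], 0.66)]
scene terminal_green [([0.655, 0.048, -0.005], 0.64)]
scene relay_1 [([0.632, -0.171, -0.002], 0.87)]
side hook_slot [([0.491, 0.218, 0.181], 0.8)]
side pin_eye [([0.488, 0.214, 0.162], 0.9)]
side pin_tip [([0.489, 0.215, 0.047], 0.71)]
side reset_pin [([0.489, 0.221, 0.217], 0.98)]
side aperture_red [([0.465, -0.035, 0.073], 0.75)]
side unit_red [([0.449, -0.034, 0.003], 0.67)]
side unit_green [([0.538, -0.275, 0.003], 0.65)]
side hook_stand [([0.489, 0.221, 0.002], 0.69)]
side flux_pot [([0.672, -0.066, -0.002], 0.94)]
side tape_black [([0.385, 0.101, 0.002], 0.94)]
side terminal_green [([0.662, 0.051, 0.0], 0.6)]
side relay_1 [([0.628, -0.169, -0.002], 0.86)]
```

View pics/scene0.png

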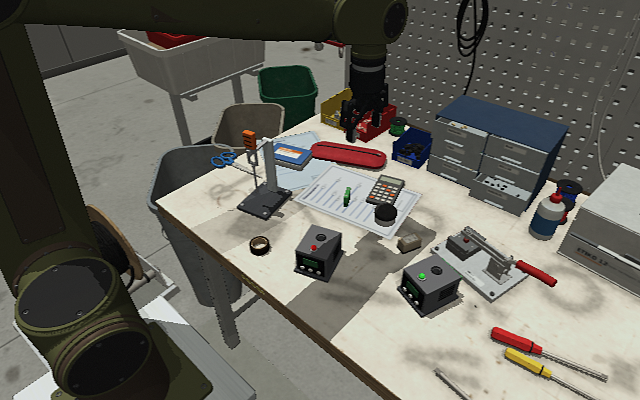

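View pics/side0.png

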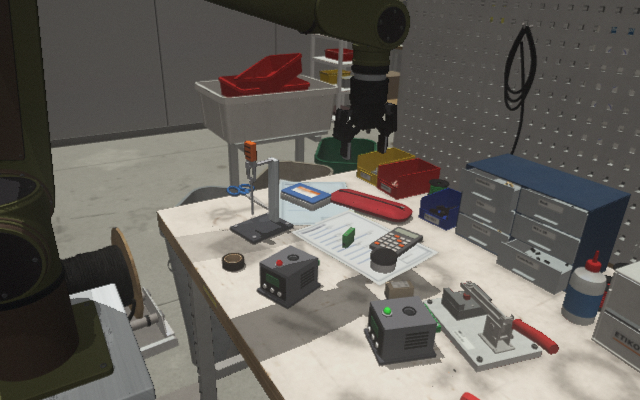

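```bash
cat > h.py <<'E'
from bench import r
import cv2,numpy as np
def save(p,name,box=None,s=1):
    f=p['frame'][:,:,::-1]
    if box: x0,y0,x1,y1=box; f=cv2.resize(f[y0:y1,x0:x1],None,fx=s,fy=s,interpolation=cv2.INTER_CUBIC)
    cv2.imwrite(f'pics/{name}.png',f)
def plane(p,uv,z):
    R=cv2.Rodrigues(np.array(p['rvec'],float))[0];t=np.array(p['tvec'],float).ravel()
    d=R.T@np.linalg.solve(p['intrinsics'],[uv[0],uv[1],1.]);c=-R.T@t
    return c+d*(z-c[2])/d[2]
def tri(obs):
    A=[];b=[]
    for p,uv in obs:
        R=cv2.Rodrigues(np.array(p['rvec'],float))[0];t=np.array(p['tvec'],float).ravel()
        d=R.T@np.linalg.solve(p['intrinsics'],[uv[0],uv[1],1.]);d/=np.linalg.norm(d);c=-R.T@t
        M=np.eye(3)-np.outer(d,d);A.append(M);b.append(M@c)
    return np.linalg.solve(sum(A),sum(b))
E
python3 - <<'E'
from h import *
p=r.capture("scene")
save(p,'stand_s',(200,110,340,230),5);save(p,'unit_s',(270,215,370,295),7)
q=r.capture("wrist");save(q,'w0')
E
python3 -m creep '[[1,-25,-20,-20,0,0,0],[1,-50,-40,-30,0,0,0],[1,-50,-40,-30,0,0,0],[1,-50,-40,-30,0,0,0],[1,-25,-10,-10,0,0,0],[1,0,0,0,0,0,0]]'
python3 - <<'E'
from h import *
q=r.capture("wrist");save(q,'w1')
E
```

```text
time: 2.15
tool_pos: [0.4669, 0.1369, 0.3428]
orientation: [-0.0, 1.0, 0.001, 0.002]
wrist_force: [-0.4, 0.5, 0.4]
finger_gap: 0.997
```

View pics/stand_s.png

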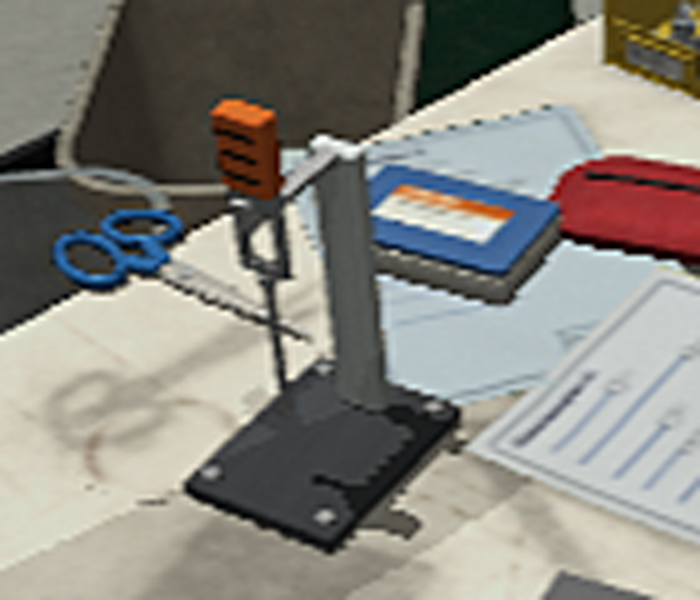

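View pics/unit_s.png

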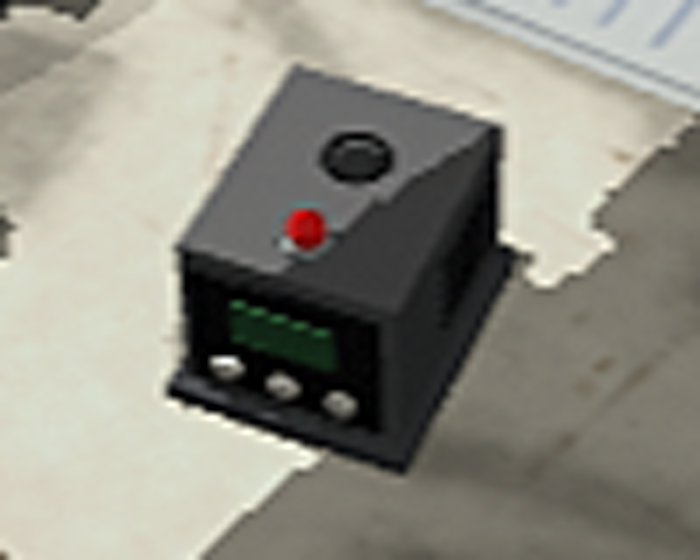

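View pics/w1.png

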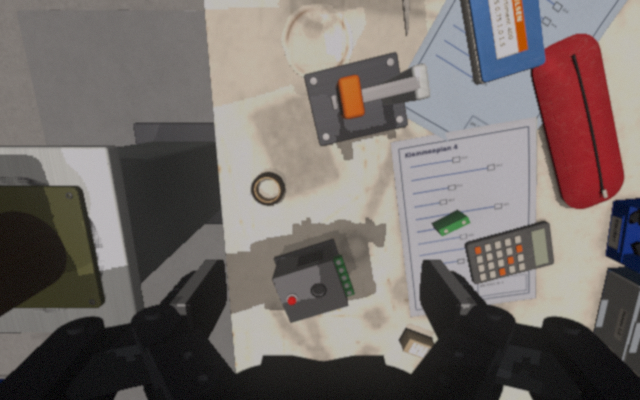

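The wrist view shows the stand, with the orange grip at about (350,97) and the post top at (420,83). The red unit's lamp is at (292,300) and its aperture at (319,291). Both are slightly yawed, so I'll zoom in to get the angles.

```bash
python3 - <<'E'
from h import *
q=r.capture("wrist");save(q,'w_stand',(290,30,450,160),5);save(q,'w_unit',(255,225,375,335),5)
for l in("hook_slot","pin_eye","reset_pin","aperture_red","unit_red"):
    print(l,[( np.round(d['at'],4),round(d['confidence'],2)) for d in r.spot_point(q,l)[:1]])
E
```

```text
hook_slot [(array([0.4847, 0.2186, 0.1804]), 0.6)]
pin_eye [(array([0.4852, 0.2226, 0.1605]), 0.9)]
reset_pin [(array([0.4834, 0.2215, 0.161 ]), 0.52)]
aperture_red [(array([ 0.4622, -0.0366,  0.0678]), 0.9)]
unit_red [(array([ 0.451 , -0.0403, -0.0024]), 0.77)]
```

View pics/w_stand.png

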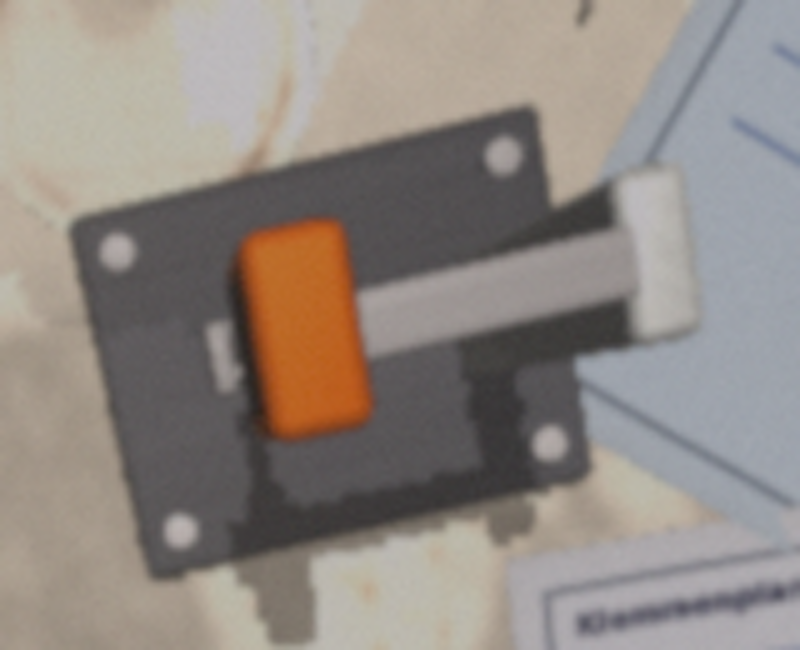

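View pics/w_unit.png

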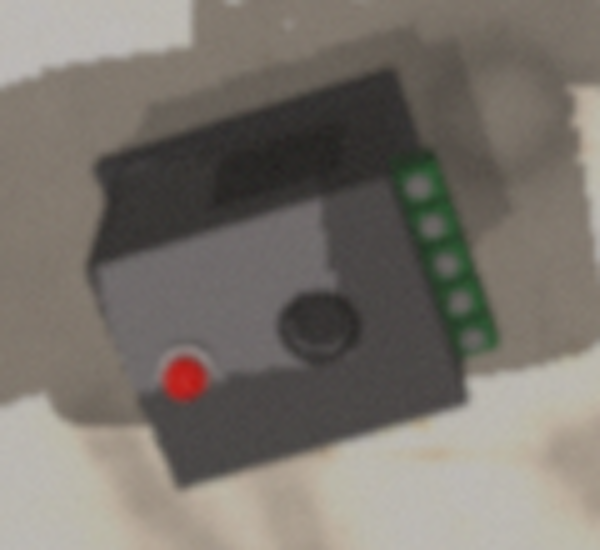

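```bash
python3 - <<'E'
from h import *
q=r.capture("wrist")
S=lambda u,v,z:plane(q,(290+u/5,30+v/5),z)
U=lambda u,v,z:plane(q,(255+u/5,225+v/5),z)
def ang(a,b): d=b-a; return round(np.degrees(np.arctan2(d[1],d[0])),1)
b=[S(118,252,.01),S(503,155,.01),S(549,443,.01),S(180,531,.01)]
print('bolts',np.round(b,4),'mean',np.mean(b,0),ang(b[0],b[1]),ang(b[3],b[2]),ang(b[3],b[0])-90,ang(b[2],b[1])-90)
g=[S(245,240,.236),S(345,222,.236),S(370,415,.236),S(275,437,.236)]
print('grip',np.round(g,4),np.mean(g,0),ang(g[0],g[1]),ang(g[3],g[0])-90,ang(g[2],g[1])-90)
print('strap',S(225,355,.19),S(640,255,.18),ang(S(225,355,.18),S(640,255,.18)))
print('ap',U(318,322,.07),'lamp',U(184,372,.07)); c=[U(97,265,.07),U(183,487,.07),U(466,401,.07),U(395,178,.07)]
print('top',np.round(c,4),np.mean(c,0),ang(c[1],c[2]),ang(c[0],c[3]),ang(c[1],c[0])-90)
for n in("scene","side"):
    p=r.capture(n); m=r.trace(p,"reset_pin")
    if m:
        M=m[0]['pixels']; f=p['frame'].astype(int); o=M&(f[:,:,0]>150)&(f[:,:,2]<110); 
        v,u=np.nonzero(o); print(n,u.min(),u.max(),v.min(),v.max(),u.mean(),v.mean())
        if n=='scene': a=(p,(u.mean(),v.mean()))
        else: print('tri',tri([a,(p,(u.mean(),v.mean()))]),tri([a,(p,(u.mean(),v.mean())),(q,(351.6,96))]))
E
```

```text
bolts [[0.4544 0.2485 0.01  ]
 [0.5576 0.2726 0.01  ]
 [0.5746 0.1982 0.01  ]
 [0.4714 0.1742 0.01  ]] mean [0.51452531 0.22335714 0.01      ] 13.1 13.1 12.799999999999997 12.900000000000006
grip [[0.4791 0.2294 0.236 ]
 [0.4932 0.2317 0.236 ]
 [0.4975 0.2055 0.236 ]
 [0.4838 0.2025 0.236 ]] [0.48838406 0.21727474 0.236     ] 9.4 9.900000000000006 9.5
strap [0.47787396 0.2154979  0.19      ] [0.5502302  0.23226138 0.18      ] 12.8
ap [ 0.46065348 -0.03511461  0.07      ] lamp [ 0.42209111 -0.05122048  0.07      ]
top [[ 0.3986 -0.0171  0.07  ]
 [ 0.4207 -0.0895  0.07  ]
 [ 0.5032 -0.0607  0.07  ]
 [ 0.4822  0.0096  0.07  ]] [ 0.45117654 -0.03942125  0.07      ] 19.2 17.7 17.0
scene 243 253 130 134 248.3 132.16666666666666
side 246 253 141 144 249.31578947368422 142.1578947368421
tri [0.4858611  0.21647961 0.23443825] [0.48733896 0.21787119 0.23363503]
```

```bash
python3 -m creep '[[1,0,0,0,0,0,10],[1,0,0,0,0,0,10],[1,0,0,0,0,0,10],[1,0,0,0,0,0,10],[1,0,0,0,0,0,10],[1,0,0,0,0,0,10],[1,0,0,0,0,0,10],[1,0,0,0,0,0,10],[1,0,0,0,0,0,0]]'
cat >> h.py <<'E'
from scipy.spatial.transform import Rotation as Ro
def delta(t):
    o=r.get_obs();w=np.roll(o['orientation'],-1);R=Ro.from_quat(w).as_matrix()
    print('t',o['time'],'pos',np.round(o['tool_pos'],4),'F',np.round(o['wrist_force'],1),'gap',round(o['finger_gap'],3),'xang',np.degrees(np.arctan2(R[1,0],R[0,0])).round(1),'tilt z',R[:,2].round(4))
    print('shift tool mm',(1000*R.T@(np.array(t)-o['tool_pos'])).round(1)); return R
E
python3 -c "
from h import *
delta([.488,.2175,.193])"
```

```text
time: 3.88
tool_pos: [0.4675, 0.136, 0.3409]
orientation: [-0.0, 0.767, -0.642, 0.0]
wrist_force: [0.2, 0.4, -0.1]
finger_gap: 0.995
t 3.875 pos [0.4675 0.136  0.3409] F [ 0.2  0.4 -0.1] gap 0.995 xang -79.9 tilt z [ 0.  0. -1.]
shift tool mm [-76.6 -34.5 147.9]
```

```bash
python3 -m creep '[[1,-20,-10,0,0,0,0],[1,-30,-14,0,0,0,0],[1,-20,-8,20,0,0,0],[1,-6.5,-2.5,30,0,0,0],[1,0,0,10,0,0,0],[1,0,0,0,0,0,0],[1,0,0,0,0,0,0]]'
python3 - <<'E'
from h import *
delta([.488,.2175,.193]);q=r.capture("wrist");save(q,'w2')
E
```

```text
time: 4.75
tool_pos: [0.4886, 0.2171, 0.2821]
orientation: [-0.001, 0.766, -0.643, 0.001]
wrist_force: [0.2, -0.9, -0.2]
finger_gap: 0.996
t 4.75 pos [0.4886 0.2171 0.2821] F [ 0.2 -0.9 -0.2] gap 0.996 xang -80.0 tilt z [ 1.8e-03  5.0e-04 -1.0e+00]
shift tool mm [-0.4  0.7 89.1]
```

View pics/w2.png

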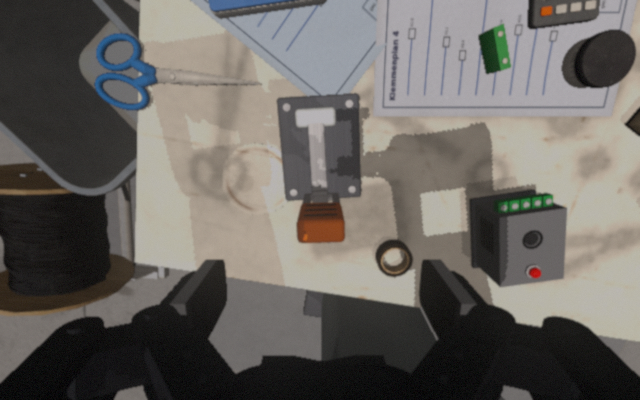

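The grip (321,222) is centred between the fingers at about column 322. I'll descend and close.

```bash
python3 -m creep '[[1,0,0,20,0,0,0],[1,0,0,30,0,0,0],[1,0,0,25,0,0,0],[1,0,0,14,0,0,0],[1,0,0,0,0,0,0],[0.4,0,0,0,0,0,0],[0,0,0,0,0,0,0],[0,0,0,0,0,0,0],[0,0,0,0,0,0,0],[0,0,0,0,0,0,0],[0,0,0,0,0,0,0]]' 45
python3 - <<'E'
from h import *
delta([.488,.2175,.193]);save(r.capture("side"),'s3',(200,100,340,250),4);save(r.capture("scene"),'c3',(200,90,340,230),4)
E
```

```text
time: 6.18
tool_pos: [0.4886, 0.2176, 0.1928]
orientation: [-0.001, 0.766, -0.643, 0.0]
wrist_force: [-0.1, 0.7, 5.6]
finger_gap: 0.343
t 6.175 pos [0.4886 0.2176 0.1928] F [-0.1  0.7  5.6] gap 0.343 xang -80.0 tilt z [ 1.4e-03  7.0e-04 -1.0e+00]
shift tool mm [ 0.   0.6 -0.2]
```

View pics/s3.png

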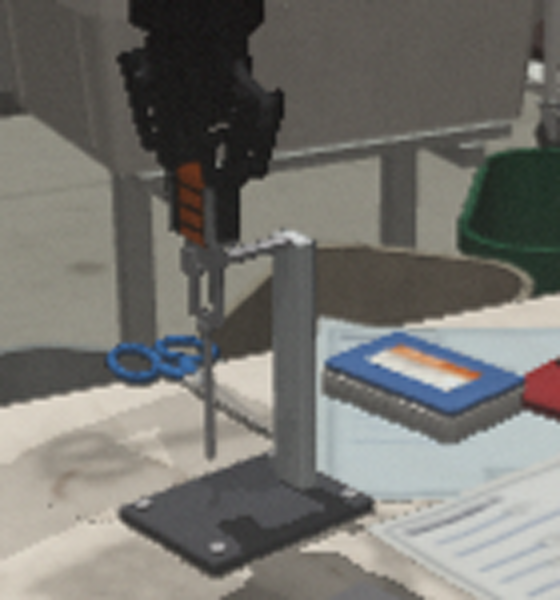

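```bash
python3 -m creep '[[0,0,0,-6,0,0,0],[0,0,0,-7,0,0,0],[0,0,0,-4,0,0,-3],[0,0,0,0,0,0,0],[0,0,0,0,0,0,0]]'
python3 - <<'E'
from h import *
R=delta([.488,.2175,.21]);a=np.radians(13);print('60mm along -x stand',(R.T@np.array([-60*np.cos(a),-60*np.sin(a),0])).round(1))
p,c=r.capture("side"),r.capture("scene");q=[(n,r.spot_point(x,n)) for x in(p,c) for n in("pin_eye","pin_tip")]
for n,d in q: print(n,d and d[0]['at'])
save(p,'s4',(200,100,340,250),4);save(c,'c4',(200,90,340,230),4)
E
```

```text
time: 6.9
tool_pos: [0.4879, 0.2173, 0.2085]
orientation: [0.0, 0.782, -0.623, -0.0]
wrist_force: [-0.1, -0.2, -1.1]
finger_gap: 0.349
t 6.9 pos [0.4879 0.2173 0.2085] F [-0.1 -0.2 -1.1] gap 0.349 xang -77.0 tilt z [-6.e-04 -2.e-04 -1.e+00]
shift tool mm [-0.2 -0.2 -1.5]
60mm along -x stand [ 0. 60.  0.]
pin_eye [0.4865, 0.2118, 0.1777]
pin_tip [0.4873, 0.2203, 0.0632]
pin_eye [0.491, 0.2174, 0.1798]
pin_tip [0.4892, 0.218, 0.0613]
```

View pics/s4.png

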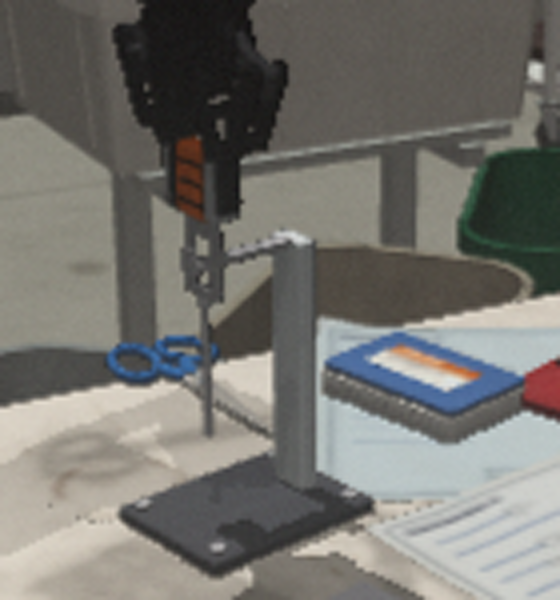

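View pics/c4.png

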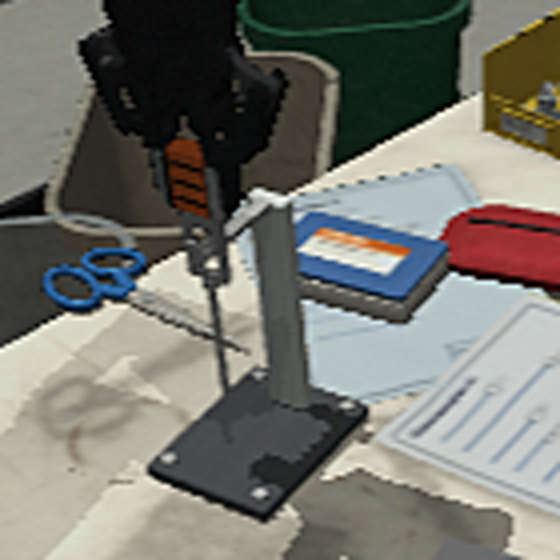

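The pin has lifted about 16 mm, and the lip shows inside the eye. I'll move off along the stand's -x, which is tool +y.

```bash
python3 -m creep '[[0,0,4,-1,0,0,0],[0,0,6,0,0,0,0],[0,0,6,0,0,0,0],[0,0,6,0,0,0,0]]'; python3 -m creep '[[0,0,10,0,0,0,0],[0,0,14,0,0,0,0],[0,0,14,0,0,0,0],[0,0,6,0,0,0,0],[0,0,0,0,0,0,0]]'
python3 - <<'E'
from h import *
R=delta([.4625,-.035,.28])
p,c=r.capture("side"),r.capture("scene");
for x in(p,c):
  for n in("pin_eye","pin_tip","reset_pin"):
    d=r.spot_point(x,n);print(n,d and d[0]['at'])
save(p,'s5',(180,80,340,240),3)
E
```

```text
time: 7.7
tool_pos: [0.4661, 0.2123, 0.2099]
orientation: [-0.0, 0.783, -0.623, 0.0]
wrist_force: [-0.2, -0.7, -0.7]
finger_gap: 0.345
time: 8.32
tool_pos: [0.4235, 0.2025, 0.21]
orientation: [-0.0, 0.783, -0.622, 0.0]
wrist_force: [0.5, 0.2, -1.4]
finger_gap: 0.343
t 8.325 pos [0.4235 0.2025 0.21  ] F [ 0.5  0.2 -1.4] gap 0.343 xang -77.0 tilt z [ 7.e-04  2.e-04 -1.e+00]
shift tool mm [240.2  15.4 -70. ]
pin_eye [0.4224, 0.1993, 0.1801]
pin_tip [0.4238, 0.2039, 0.0642]
reset_pin [0.4272, 0.2022, 0.2328]
pin_eye [0.4259, 0.2008, 0.1834]
pin_tip [0.4285, 0.2043, 0.0642]
reset_pin [0.4208, 0.2049, 0.231]
```

View pics/s5.png

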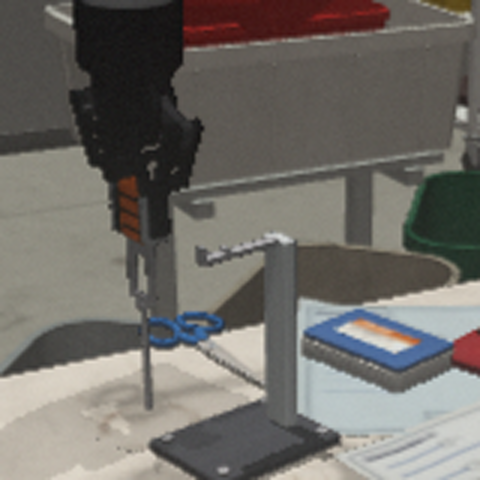

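The pin is off the hook and free. I'll raise it and move above the red unit.

```bash
python3 -m creep '[[0,0,0,-20,0,0,0],[0,10,0,-30,0,0,0],[0,30,3,-10,0,0,0],[0,45,3,0,0,0,0],[0,50,3,0,0,0,0],[0,50,3,0,0,0,0],[0,35,2,0,0,0,0],[0,15,1,0,0,0,0],[0,5,0,0,0,0,0],[0,0,0,0,0,0,0],[0,0,0,0,0,0,0],[0,0,0,0,0,0,0]]'
python3 - <<'E'
from h import *
R=delta([.4625,-.035,.23])
for n,b,s in(("side",(220,150,350,310),4),("scene",(250,130,380,300),4),("wrist",None,1)):
  x=r.capture(n);save(x,n+'6',b,s)
  for l in("pin_tip","aperture_red"):
    d=r.spot_point(x,l);print(n,l,d and (d[0]['at'],round(d[0]['confidence'],2)))
E
```

```text
time: 10.22
tool_pos: [0.4631, -0.0339, 0.2699]
orientation: [-0.0, 0.783, -0.622, -0.0]
wrist_force: [-0.7, 0.1, -0.5]
finger_gap: 0.345
t 10.225 pos [ 0.4631 -0.0339  0.2699] F [-0.7  0.1 -0.5] gap 0.345 xang -76.9 tilt z [ 0.e+00  2.e-04 -1.e+00]
shift tool mm [ 0.9  0.8 39.9]
side pin_tip ([0.4644, -0.0343, 0.1265], 0.83)
side aperture_red ([0.4658, -0.0344, 0.0706], 0.67)
scene pin_tip ([0.4614, -0.0342, 0.1232], 0.77)
scene aperture_red ([0.4634, -0.0332, 0.0706], 0.93)
wrist pin_tip ([0.4619, -0.034, 0.1265], 0.98)
wrist aperture_red ([0.4619, -0.0355, 0.0682], 0.8)
```

View pics/side6.png

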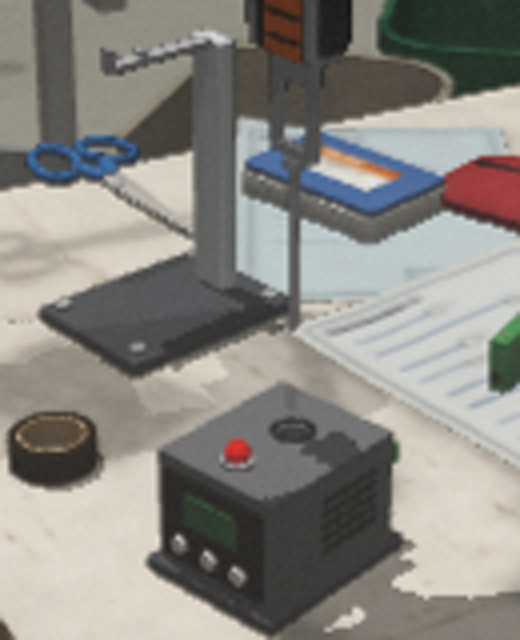

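View pics/scene6.png

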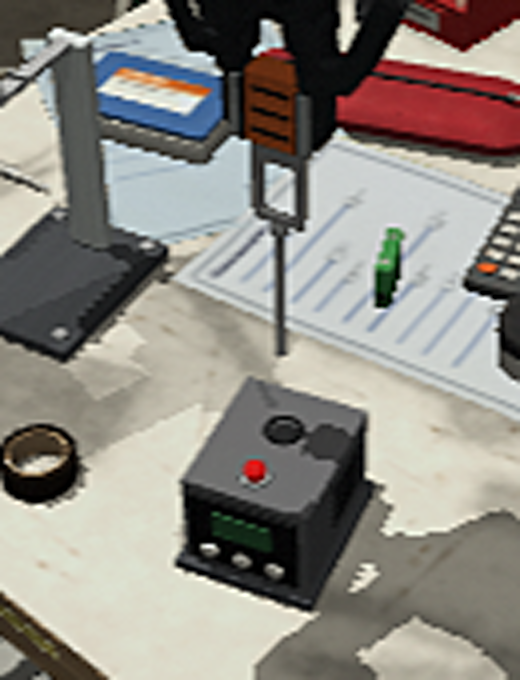

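View pics/wrist6.png

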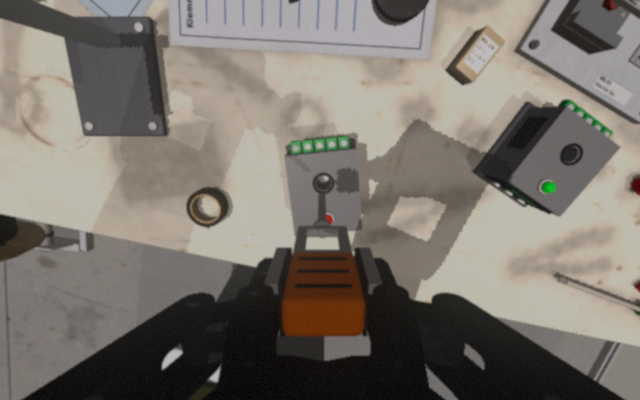

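The tip is at (293,230) in side and (320,218) in scene. The aperture is at (293,258) in side and (321,237) in scene. I'll compute the offset.

```bash
python3 - <<'E'
from h import *
s,c,w=[r.capture(n) for n in("side","scene","wrist")]
t=tri([(s,(293.2,230.3)),(c,(320.3,218.1))]);print('tip',t)
a=tri([(s,(293.2,257.8)),(c,(321,237.5))]);print('ap',a,plane(s,(293.2,257.8),.07),plane(c,(321,237.5),.07))
save(w,'w7',(280,130,370,240),7)
E
```

```text
tip [ 0.46015118 -0.03714428  0.13051536]
ap [ 0.46229286 -0.03541058  0.06717219] [ 0.459345  -0.0398099  0.07     ] [ 0.46092396 -0.03716252  0.07      ]
```

View pics/w7.png

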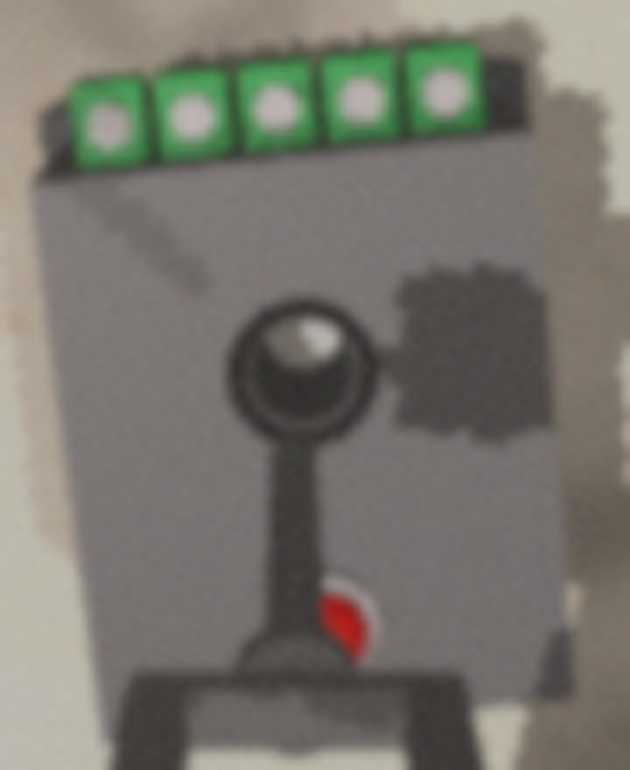

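```bash
python3 -m creep '[[0,0.5,0.5,12,0,0,0],[0,0,0,18,0,0,0],[0,0,0,11,0,0,0],[0,0,0,4,0,0,0],[0,0,0,0,0,0,0],[0,0,0,0,0,0,0]]'
python3 - <<'E'
from h import *
delta([.4625,-.035,.225])
s,c,w=[r.capture(n) for n in("side","scene","wrist")]
save(s,'s8',(255,210,335,290),8);save(c,'c8',(285,190,365,270),8);save(w,'w8',(280,130,370,240),7)
E
```

```text
time: 11.58
tool_pos: [0.4632, -0.0354, 0.2255]
orientation: [-0.0, 0.783, -0.623, 0.0]
wrist_force: [0.3, -0.9, -1.2]
finger_gap: 0.347
t 11.575 pos [ 0.4632 -0.0354  0.2255] F [ 0.3 -0.9 -1.2] gap 0.347 xang -77.0 tilt z [ 1.1e-03 -2.0e-04 -1.0e+00]
shift tool mm [-0.5  0.6  0.5]
```

View pics/s8.png

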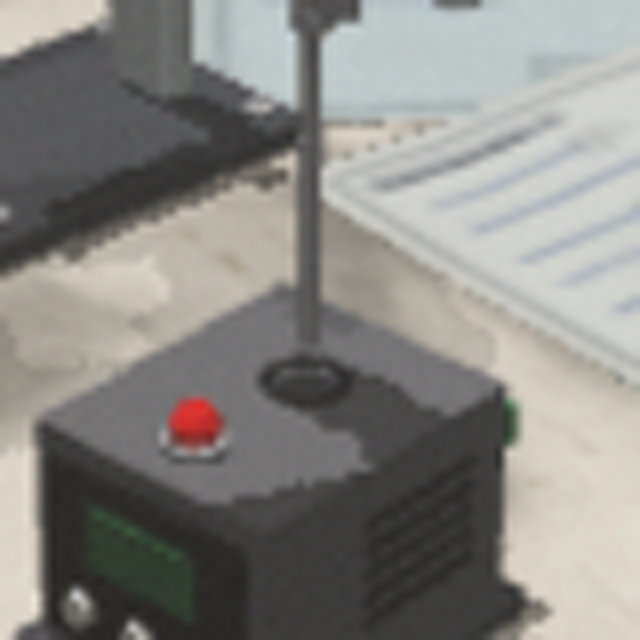

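View pics/c8.png

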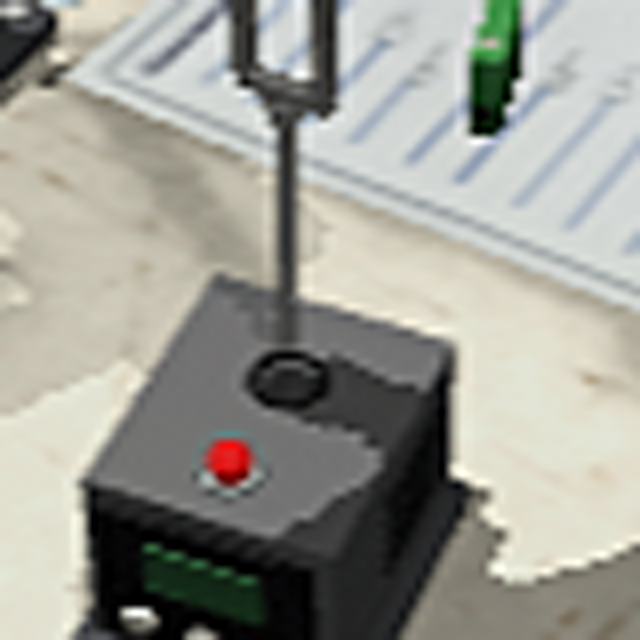

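View pics/w8.png

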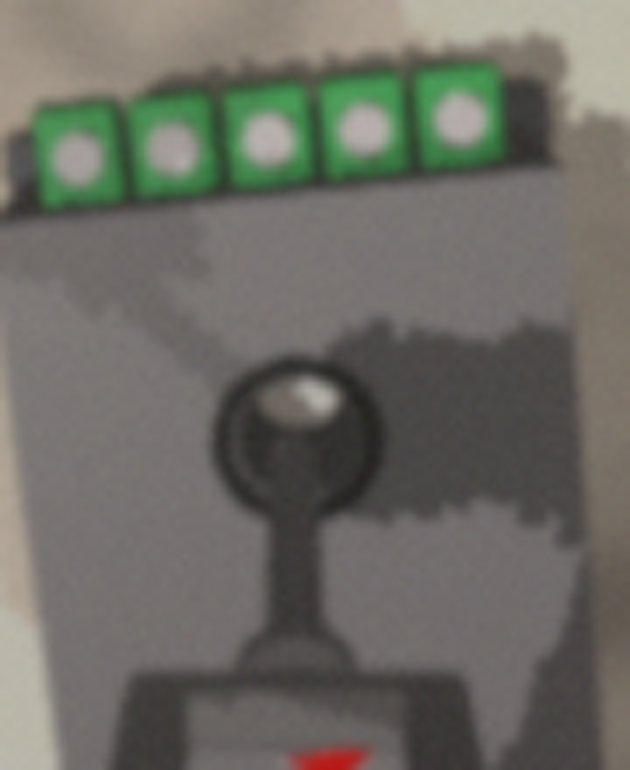

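The shank lines up with the aperture in all three views to within about 0.5 mm: side 309 against 306, scene 287 against 289, wrist 295 against 300 in the zoomed crops. I'll insert.

```bash
python3 -m creep '[[0,0,0,8,0,0,0],[0,0,0,8,0,0,0],[0,0,0,4,0,0,0],[0,0,0,0,0,0,0]]'; python3 -m creep '[[0,0,0,8,0,0,0],[0,0,0,8,0,0,0],[0,0,0,4,0,0,0],[0,0,0,0,0,0,0],[0,0,0,0,0,0,0]]'
python3 - <<'E'
from h import *
delta([.4625,-.035,.173])
s,c,w=[r.capture(n) for n in("side","scene","wrist")]
save(s,'s9',(255,190,335,290),6);save(w,'w9',(280,130,370,240),7)
E
```

```text
time: 12.22
tool_pos: [0.4624, -0.0352, 0.2041]
orientation: [0.0, 0.783, -0.623, -0.001]
wrist_force: [-0.8, -0.6, -1.9]
finger_gap: 0.346
time: 12.85
tool_pos: [0.4629, -0.0353, 0.1851]
orientation: [-0.0, 0.783, -0.623, 0.0]
wrist_force: [-0.7, -0.3, -1.0]
finger_gap: 0.348
t 12.85 pos [ 0.4629 -0.0353  0.1851] F [-0.7 -0.3 -1. ] gap 0.348 xang -77.0 tilt z [ 3.e-04 -0.e+00 -1.e+00]
shift tool mm [-0.4  0.4 12.1]
```

View pics/s9.png

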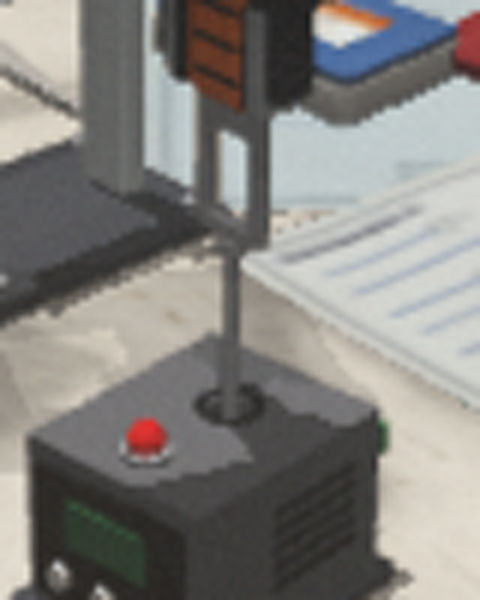

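View pics/w9.png

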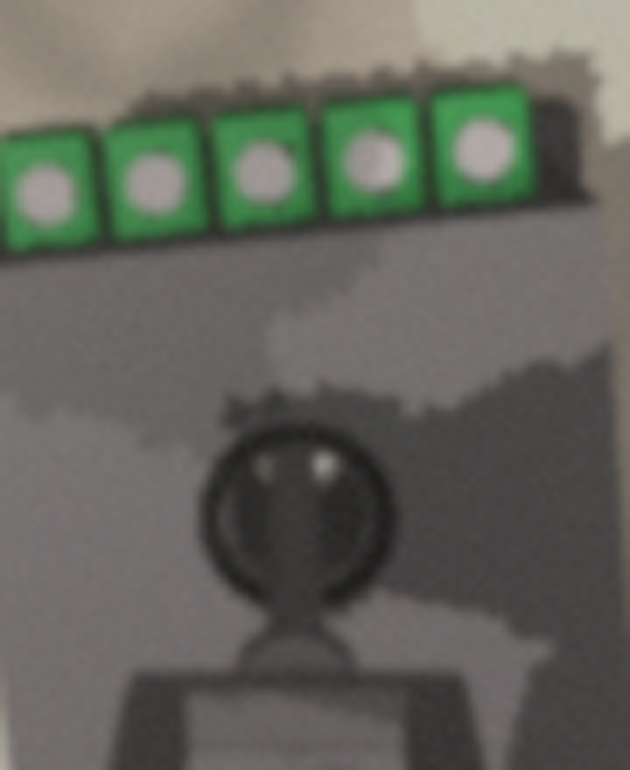

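The tip is in the hole, with the shank at column 295 against a hole centre of 299. I'll press in small steps and watch the force.

```bash
for z in 1; do python3 -m creep '[[0,0,0,3,0,0,0],[0,0,0,0,0,0,0]]'; python3 -m creep '[[0,0,0,2,0,0,0],[0,0,0,0,0,0,0]]';python3 -m creep '[[0,0,0,2,0,0,0],[0,0,0,0,0,0,0]]';python3 -m creep '[[0,0,0,2,0,0,0],[0,0,0,0,0,0,0]]'; done | grep -E 'pos|force|gap'
```

```text
tool_pos: [0.4626, -0.0353, 0.1815]
wrist_force: [-0.2, -0.1, -0.4]
finger_gap: 0.345
tool_pos: [0.4626, -0.0353, 0.1796]
wrist_force: [0.7, -0.4, -1.3]
finger_gap: 0.345
tool_pos: [0.463, -0.0353, 0.1781]
wrist_force: [-0.7, -0.3, 0.4]
finger_gap: 0.345
tool_pos: [0.463, -0.0353, 0.1761]
wrist_force: [-0.1, -0.2, 1.4]
finger_gap: 0.349
```

```bash
for z in 1; do python3 -m creep '[[0,0,0,2,0,0,0],[0,0,0,0,0,0,0],[0,0,0,0,0,0,0]]'; python3 -m creep '[[0,0,0,1,0,0,0],[0,0,0,0,0,0,0],[0,0,0,0,0,0,0]]';python3 -m creep '[[0,0,0,1,0,0,0],[0,0,0,0,0,0,0],[0,0,0,0,0,0,0]]'; done | grep -E 'pos|force|gap'
```

```text
tool_pos: [0.463, -0.0353, 0.1741]
wrist_force: [-0.7, -0.3, 2.6]
finger_gap: 0.344
tool_pos: [0.4629, -0.0353, 0.173]
wrist_force: [0.5, 0.8, 2.7]
finger_gap: 0.341
tool_pos: [0.4629, -0.0353, 0.172]
wrist_force: [-0.6, -0.5, 3.7]
finger_gap: 0.342
```

```bash
for z in 1; do python3 -m creep '[[0,0,0,0.7,0,0,0],[0,0,0,0,0,0,0],[0,0,0,0,0,0,0]]'; python3 -m creep '[[0,0,0,0.7,0,0,0],[0,0,0,0,0,0,0],[0,0,0,0,0,0,0]]'; done | grep -E 'time|pos|force|gap'
```

```text
time: 15.5
tool_pos: [0.4629, -0.0353, 0.1713]
wrist_force: [0.2, 0.6, 5.1]
finger_gap: 0.341
time: 15.88
tool_pos: [0.463, -0.0353, 0.1711]
wrist_force: [-0.1, -0.1, 5.7]
finger_gap: 0.346
```

```bash
python3 -m creep '[[0,0,0,0.7,0,0,0],[0,0,0,0,0,0,0],[0,0,0,0,0,0,0]]'
python3 - <<'E'
from h import *
for i in range(3):
  s=r.capture(["side","scene","wrist"][i]);o=r.get_obs();print(o['tool_pos'][2],o['wrist_force'])
  save(s,f'x{i}',[(200,150,440,350),(230,140,470,340),None][i],[3,3,1][i])
E
```

```text
time: 16.25
tool_pos: [0.4632, -0.0353, 0.171]
orientation: [-0.0, 0.783, -0.622, 0.0]
wrist_force: [-1.7, 0.7, 8.4]
finger_gap: 0.344
0.17103161535882508 [-1.03199001  0.68977693  7.42586267]
0.1710031137969749 [-1.07577059 -0.12476203  8.95329395]
0.1710141883041536 [-1.040069    0.25298115  8.41172196]
```

View pics/x0.png

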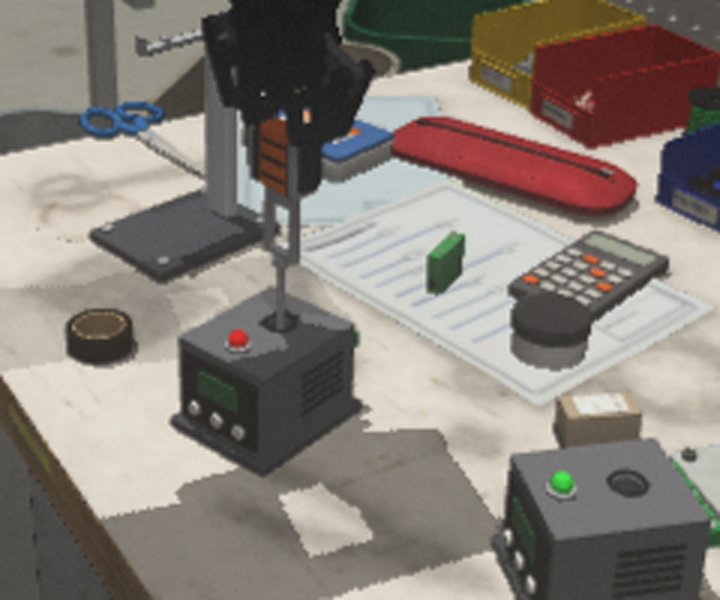

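View pics/x2.png

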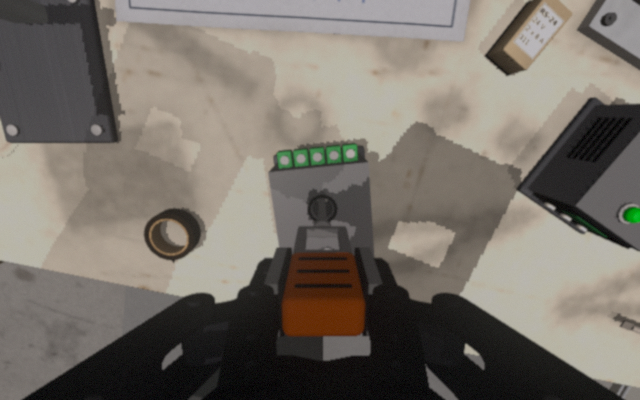

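The pin stands upright in the red unit's aperture at about (280,320) in the side crop. The other things on the bench haven't moved, and the stop has been reached, so I'm handing in.

```bash
python3 -c "
from bench import r
print(r.job_done());o=r.get_obs();print(o['time'],o['tool_pos'],o['wrist_force'],o['finger_gap'])"
```

```text
the job is handed in; nothing more can be done
None
the job is handed in; nothing more can be done
```

The reset pin is off its hook, its tip is through the red-lamp unit's aperture, and it holds the reset button down with the gripper still closed on it. I gripped the pin across its y sides with 45 N, lifted it about 17 mm and moved it 62 mm along the stand's -x to clear the hook. The job was handed in at about 16.4 s of robot time.

**Button:** There is no direct reading of its travel, so "fully down" is inferred:
- Contact came at a TCP height of about 0.179 m, and the push then rose with travel the way a spring would.
- Over the last 1.4 mm of commanded travel the tool went down only 0.3 mm, stopping at 0.171 m, while the force climbed from about 5 to 8.5 N. That is 7–8 mm below first contact, which fits the stop at 7 mm.

**Grip:** The last finger opening was 0.344, the same as when the pin was first gripped, so it is still held.

**Bystanders:** The last pictures show the pin upright in the red unit. The green unit, tape, pot, terminal and relay look unmoved; I judged that by eye and did not measure them again.

**Disagreements:** Single-camera estimates of the aperture differed by up to about 5 mm. I lined the pin up by comparing the shank with the hole in three close views, which agreed to about 0.5 mm. A reading after hand-in was refused, so the final held second is unchecked.

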